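# Hang the template plates on the bench hook, nested in order

### The job

Hang the three plywood template plates on the bench hook one at a time, largest first (blue), then medium (orange), then small (green), collars facing out as they stand in the rack. Let each plate rest on the bar behind the lip, push it gently all the way back so that the large one lies flat against the red stop and each next one nests flush on the one before, and let go of it before fetching the next. The stop only holds by friction: feel for it and do not push it out of its place, never force the hook, and leave the tub, trowel and bottle alone.

Things in the scene. Friction and masses are not known exactly. Their poses are not given: they have to be found in the camera images.
- large_grip (a point): Grip point of the large plate: plywood 120 mm wide (y), 126 high, 15 thick (x), 180 g +-30 %, with one blue tab on the middle of its top edge, 24 mm wide (y), 15 thick, 46 high. Point: mid tab, 25 mm above the plate's top edge. z up, -x out of the front, which has the blue collar. Starts upright, loose in a rack slot, front towards the robot.
- large_hole (a point): Hanging point of the large plate, 55 mm below its grip point, 96 above the bottom edge, mid-thickness; on the bar's axis when hung. Hole 30 mm wide, from 36 below to a 90 degree V top, apex 8.5 above. Collar: 5 mm proud of the front, 44 wide, 43 below to 16 above. Back recess: 6.5 deep, 52 wide, 47 below to 20 above, takes the next plate's collar (nested spacing 15 mm).
- medium_grip (a point): Grip point of the medium plate: plywood 100 mm wide (y), 114 high, 15 thick (x), 150 g +-30 %, with one orange tab on the middle of its top edge, 32 mm wide (y), 15 thick, 46 high. Point: mid tab, 25 mm above the plate's top edge. z up, -x out of the front, which has the orange collar. Starts upright, loose in a rack slot, front towards the robot.
- medium_hole (a point): Hanging point of the medium plate, 55 mm below its grip point, 84 above the bottom edge, mid-thickness; on the bar's axis when hung. Hole 30 mm wide, from 36 below to a 90 degree V top, apex 8.5 above. Collar: 5 mm proud of the front, 44 wide, 43 below to 16 above. Back recess: 6.5 deep, 52 wide, 47 below to 20 above, takes the next plate's collar (nested spacing 15 mm).
- small_grip (a point): Grip point of the small plate: plywood 80 mm wide (y), 102 high, 15 thick (x), 120 g +-30 %, with one green tab on the middle of its top edge, 40 mm wide (y), 15 thick, 46 high. Point: mid tab, 25 mm above the plate's top edge. z up, -x out of the front, which has the green collar. Starts upright, loose in a rack slot, front towards the robot.
- small_hole (a point): Hanging point of the small plate, 55 mm below its grip point, 72 above the bottom edge, mid-thickness; on the bar's axis when hung. Hole 30 mm wide, from 36 below to a 90 degree V top, apex 8.5 above. Collar: 5 mm proud of the front, 44 wide, 43 below to 16 above. Back recess: 6.5 deep, 52 wide, 47 below to 20 above, takes the next plate's collar (nested spacing 15 mm).
- hook_stand: Fixed steel hook stand. Origin on the bench below the root of the hook; a round bar 12 mm thick runs level along the stand's -x (roughly towards the robot), axis 140 mm above the bench, to an upturned lip. Post 50 mm wide, top 166 mm above the bench, behind the stop. A red stop rides on the bar. Yaw varies.
- hook_lip (a point): Bar axis at the inner face of the lip, 145 mm from the stand's origin; +x along the bar to stop and post. Lip: 12 mm thick, from here to -12, top 18 above the axis. Red stop: 72 wide, 57 below to 27 above the axis, 8 thick; its front face is 80 to 120 mm behind this point, not measured: feel for it. Held by friction, it slips at about 14 N; do not shift it over 4 mm.
- rack: Fixed plywood rack 180 x 120 mm, origin under its middle, three slots across (along its y), at -54, 0 and +54 mm along its x; slot floor 12 mm above the bench, ribs to 34 mm above the bench, slots open at both y ends and 18.6 mm wide. Which plate is in which slot varies; plates have the rack's yaw.
- tub: Bystander: white open plastic tub, 72 mm across, 90 mm high; origin under its middle. Leave alone.
- trowel: Bystander: trowel lying on the bench, 250 mm long along its y, 24 mm high; origin on the bench near its neck. Leave alone.
- glue: Bystander: closed yellow bottle, 60 mm across, 140 mm high; origin under its middle. Leave alone.
Mind the look-alikes: they are no part of the job. Leave any turquoise look-alike of the part that bears small_grip alone.

How it is judged:
By the outcome, as a careful person would: the job done as asked, in the order asked, and still so for the second after the job is handed in, with the robot touching nothing.
It also fails if it takes over 72 s, if anything falls off the work surface, if the arm or the gripper's body presses on something with over 40 N, if the wrist force passes 120 N, or if a joint passes its speed limit or range.

### The arm

A 6-joint arm with a two-finger parallel gripper is mounted at the origin on the work surface. World frame = base frame: x ahead of the robot, y to its left, z up, the work surface at z = 0. Lengths are in mm, angles in rad, forces in N, time in s.
With the tool pointing down it reaches from about 325 to 875 mm from the base axis. Payload 4.4 kg.
Tool frame: the origin (TCP) lies on the centre line of the jaws, within the pads' length; the fingertips stand ahead of it and the grasp point (between the pads) lies 6 mm ahead of it (ctrl.tcp_to_tips is the z of the fingertips in the tool frame, in mm); z points along the fingers, y is the direction in which the jaws open and shut (so a half turn about z gives the same grasp; the last joint's range is limited). The gripper opens to 85 mm and grips with 20 to 120 N. Pads are 22 mm wide; open, the fingers measure 114 mm over their backs; the gripper's body (76 mm by 85 mm) begins 54 mm behind the grasp point. The pads swing forward as they close: fully open they stand 13 mm farther back than shut.
Start: joints at [-1.369, 0.207, 1.542, -0, 1.393, -0.15], TCP at [198.126, -539.79, 256.282] pointing down, gripper open.
Joint ranges: [-2.73, 2.73], [-0.86, 2.22], [0.23, 2.46], [-1.11, 4.25], [0.08, 2.63], [-2.82, 2.82]. Speed limits (rad/s): [2.79, 2.79, 3.14, 3.14, 3.14, 3.14].

### API

Orientations are given as a 3x3 rotation matrix whose columns are the frame's x, y, z axes.
In Python, from plant import ctrl, sensors, optics gives the robot as it stands. Calls block until the motion is done:
- ctrl.move_ptp(position, orientation): joint-space move of the TCP to a pose.
- ctrl.move_l(position, rot=None, vel=150, threshold=None): straight line of the TCP; rot=None keeps the orientation; vel is the mean speed in mm/s. With threshold (N) it stops when the force on the tool has changed by that much, and returns True; else False.
- ctrl.set_joints(angles): joint-space move.
- ctrl.gripper_to(opening, force=None): finger opening in mm; force is the grip in N (None keeps the last); returns when the fingers have stopped.
- ctrl.hold(seconds).
- ctrl.solve_ik(position, orientation): joint angles nearest the present ones, or None.
- sensors.read_state(): the state.
- optics.grab_frame(name): name is "side" or "top" or "wrist"; returns (picture, depth): 480x640x3 uint8, red, green, blue; 480x640 float32, mm along the optical axis (not along the pixel's ray), 0 where there is no reading.
- optics.camera_params(name): a dict with "mtx" (3x3 intrinsics, pixels), "R" (3x3) and "t" (3): a world point X has camera coordinates R X + t; the wrist camera has in their place "T_tool_cam" (4x4, takes a point from camera to tool coordinates, whose origin is the TCP and whose axes are the flange's). Camera axes: x right, y down, z forward; pixel columns grow to the right and rows downward; lengths in mm; the calibration is good to about 2 mm. A picture is of the moment at which its call begins: read the wrist's pose just before it. camera_params takes no time and is no camera call.
A pose or a line that the arm cannot do raises ctrl.MotionError and nothing moves.
- ctrl.finish_job(): hands the job in, once; it reports no verdict.
The state is a dict: "t": time; "q": joint angles; "qvel": joint speeds; "tau": joint torques, N m; "eef_pos": TCP position; "eef_rot": TCP orientation; "force": force on the tool from outside, world axes, zero at the start; "wrist_torque": the same for the moment, N m; "grip_width": finger opening in mm.
Only numpy, scipy, OpenCV 4.12 (cv2) and the standard library are available. Lean on these libraries where they do the work, as an engineer would, in place of code of your own. Each camera call takes 0.05 s, during which the arm holds its last target.

## Working session

There is one attempt and no reset: what is moved stays moved. The work goes in short steps, each a Python script; the robot and the scene stay as the last script left them, time stands still between calls to the robot, and variables do not carry over. Pictures are saved under pics/ and viewed, and the job is handed in when it is done.

```bash
ls; mkdir -p pics; python3 - <<'E'
from plant import ctrl, sensors, optics
import cv2,numpy as np
for n in ["side","top","wrist"]:
    p,d=optics.grab_frame(n); cv2.imwrite(f"pics/{n}0.png",p[:,:,::-1]); np.savez(f"pics/{n}0.npz",p=p,d=d)
    print(n,optics.camera_params(n), (d>0).mean())
print(sensors.read_state(), ctrl.tcp_to_tips)
E
```

```text
pics
side {'mtx': array([[493.48686634,   0.        , 322.17771457],
       [  0.        , 493.48686634, 235.52674472],
       [  0.        ,   0.        ,   1.        ]]), 'R': array([[-0.95463189, -0.29773407, -0.00568998],
       [-0.1489096 ,  0.49382508, -0.85671624],
       [ 0.25788347, -0.81700136, -0.51575663]]), 't': array([ 561.91661979,  217.29307914, 1096.30293828])} 0.9959830729166667
top {'mtx': array([[536.42284131,   0.        , 310.85135484],
       [  0.        , 536.42284131, 243.65808478],
       [  0.        ,   0.        ,   1.        ]]), 'R': array([[-1.23502765e-02, -9.99923428e-01,  7.79899803e-04],
       [-9.95365632e-01,  1.22195872e-02, -9.53831202e-02],
       [ 9.53662865e-02, -1.95429337e-03, -9.95440331e-01]]), 't': array([ -19.65846727,  622.2075161 , 1328.10310779])} 0.9960481770833334
wrist {'mtx': array([[341.48340808,   0.        , 317.66753494],
       [  0.        , 341.48340808, 238.62534403],
       [  0.        ,   0.        ,   1.        ]]), 'T_tool_cam': array([[ 5.53822594e-04, -9.57103934e-01, -2.89744290e-01,
         7.41572017e+01]
[... 348 characters left out ...]
 4.76361448e-06,
        1.39352816e+00, -1.50500118e-01]), 'qvel': array([-0.00124581, -0.00195556, -0.00371076, -0.00175988, -0.00109554,
       -0.00136354]), 'tau': array([-2.14344009e-04, -3.83514869e+01, -2.92036843e+01, -2.95798891e-04,
        6.67758810e-03,  3.78349597e-06]), 'eef_pos': array([ 198.02214254, -539.25161357,  255.37758118]), 'eef_rot': array([[ 9.38752763e-01,  3.44591241e-01, -3.56988159e-04],
       [ 3.44591315e-01, -9.38751129e-01,  1.77280653e-03],
       [ 2.75770564e-04, -1.78724204e-03, -9.99998365e-01]]), 'force': array([0.3813254 , 0.21775994, 0.01209035]), 'wrist_torque': array([-0.05123099, -0.03056192, -0.0005815 ]), 'grip_width': 85.46521425556773} 25.0
```

View pics/side0.png

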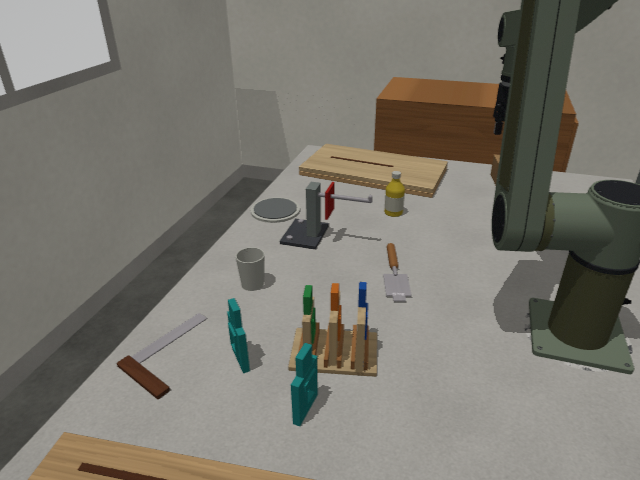

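View pics/top0.png

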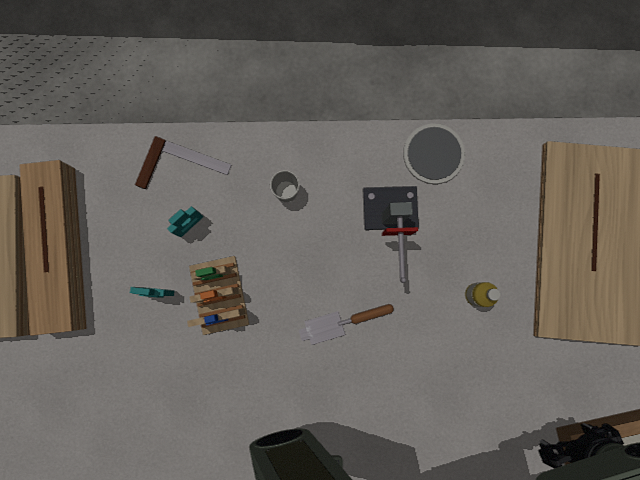

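View pics/wrist0.png

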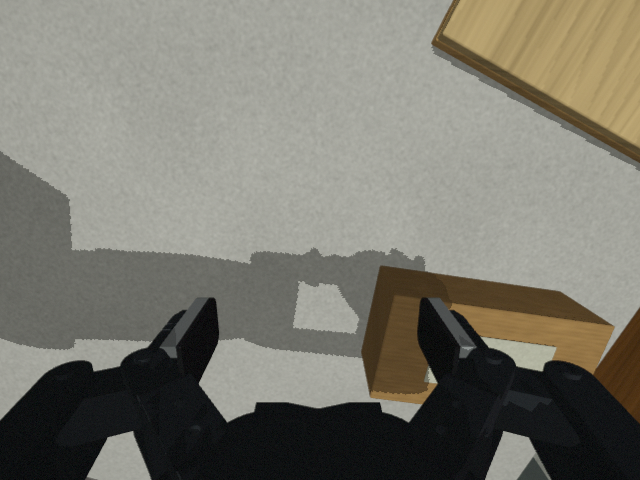

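```bash
cat > h.py <<'E'
import cv2,numpy as np
from plant import ctrl,sensors,optics
def campose(n,st=None):
    P=optics.camera_params(n)
    if n!="wrist": return P["mtx"],P["R"].T,-P["R"].T@P["t"]   # cam->world R, origin
    T=P["T_tool_cam"]; R=st["eef_rot"]@T[:3,:3]; o=st["eef_rot"]@T[:3,3]+st["eef_pos"]
    return P["mtx"],R,o
def pts(d,K,R,o):
    v,u=np.mgrid[:480,:640]; 
    X=np.stack([(u-K[0,2])/K[0,0]*d,(v-K[1,2])/K[1,1]*d,d],-1)
    W=X@R.T+o; W[d<=0]=np.nan; return W
def ray(uv,K,R,o,z):
    uv=np.atleast_2d(uv).astype(float)
    D=np.c_[(uv[:,0]-K[0,2])/K[0,0],(uv[:,1]-K[1,2])/K[1,1],np.ones(len(uv))]@R.T
    return o+D*((z-o[2])/D[:,2])[:,None]
def grab(n,name):
    st=sensors.read_state(); p,d=optics.grab_frame(n)
    cv2.imwrite(f"pics/{name}.png",p[:,:,::-1]); np.savez(f"pics/{name}.npz",p=p,d=d,pos=st["eef_pos"],rot=st["eef_rot"])
    return p,d,st
HUE=dict(blue=(105,125),orange=(8,16),green=(55,78),turq=(82,96),red=(0,5))
def mask(p,c,s=130,v=50):
    h=cv2.cvtColor(p,cv2.COLOR_RGB2HSV); a,b=HUE[c]
    return ((h[...,0]>=a)&(h[...,0]<=b)&(h[...,1]>s)&(h[...,2]>v))
def Rdown(yaw):
    # tool x axis along yaw, z down
    c,s=np.cos(yaw),np.sin(yaw); return np.array([[c,s,0],[s,-c,0],[0,0,-1.]])
E
python3 - <<'E'
from h import *
for n in ["top","side"]:
    f=np.load(f"pics/{n}0.npz"); p,d=f["p"],f["d"]; K,R,o=campose(n); W=pts(d,K,R,o)
    hsv=cv2.cvtColor(p,cv2.COLOR_RGB2HSV)
    for c in HUE:
        m=mask(p,c); k,l,s,ce=cv2.connectedComponentsWithStats(m.astype(np.uint8))
        for i in range(1,k):
            if s[i,4]<25: continue
            w=W[l==i]; w=w[~np.isnan(w[:,0])]
            t=w[w[:,2]>np.nanpercentile(w[:,2],95)-4]
            print(n,c,s[i],"median",np.median(w,0).round(),"zmax",np.percentile(w[:,2],95).round(),"topmean",t.mean(0).round(1),len(t))
    E=W[(~np.isnan(W[...,0]))&(W[...,2]<300)]
# hook: points z 125..165 in region
f=np.load("pics/top0.npz");K,R,o=campose("top");W=pts(f["d"],K,R,o)
b=W[205:295,380:430].reshape(-1,3); b=b[(b[:,2]>120)&(b[:,2]<175)]
print(len(b),b.min(0),b.max(0))
E
python3 - <<'E'
import cv2
a=cv2.imread('pics/top0.png')
x=cv2.resize(a[240:350,120:260],None,fx=5,fy=5,interpolation=cv2.INTER_CUBIC); cv2.imwrite('pics/c1.png',x)
E
```

```text
top blue [204 315  21  10 101] median [440. 199. 181.] zmax 186.0 topmean [443.5 200.6 184.2] 40
top orange [136 137  28  51 469] median [843. 391.  10.] zmax 15.0 topmean [842.1 389.7  13.2] 175
top orange [ 44 248   3  23  28] median [586. 614.  88.] zmax 94.0 topmean [586.4 612.1  92.4] 8
top orange [221 263  13   4  30] median [570. 179.  32.] zmax 37.0 topmean [570.7 183.4  35. ] 13
top orange [193 273  43  12 119] median [535. 215.  33.] zmax 38.0 topmean [535.8 215.9  35.7] 51
top orange [195 284  46  22 364] median [492. 203.  41.] zmax 172.0 topmean [497.  208.6 171. ] 75
top orange [200 305  43  12 128] median [456. 199.  33.] zmax 37.0 topmean [456.7 199.5  34.8] 58
top orange [351 305  42  18 354] median [ 445. -179.   22.] zmax 27.0 topmean [ 445.  -178.5   25. ] 131
top orange [210 315  34  11  64] median [435. 171.  32.] zmax 38.0 topmean [434.  174.3  35.5] 24
top green [196 268  17   8  77] median [550. 216. 159.] zmax 163.0 topmean [549.1 218.1 160.8] 38
top green [202 275  16   5  25] median [538. 220.  98.] zmax 102.0 topmean [539.9 216.  101.3] 10
top turq [168 2
[... 1606 characters left out ...]
] 662
side orange [ 78 463  88  17 588] median [711. 629.  90.] zmax 92.0 topmean [709.1 629.2  90.4] 579
side green [304 285   8  30 211] median [545. 238. 151.] zmax 160.0 topmean [547.9 223.8 159. ] 88
side green [311 308   4  35  89] median [536. 237.  89.] zmax 100.0 topmean [538.  224.4  99. ] 35
side turq [228 298  21  75 858] median [667. 308.  87.] zmax 147.0 topmean [676.9 292.1 146.8] 93
side turq [ 291  343   26   83 1506] median [502. 387.  86.] zmax 147.0 topmean [505.4 371.1 146.7] 162
side red [325 182   9  37 237] median [ 635. -212.  130.] zmax 167.0 topmean [ 637.6 -227.8  165.7] 39
810 [ 519.48625811 -270.4356983   120.10687216] [ 700.2421382  -198.1131976   173.60743343]
```

View pics/c1.png

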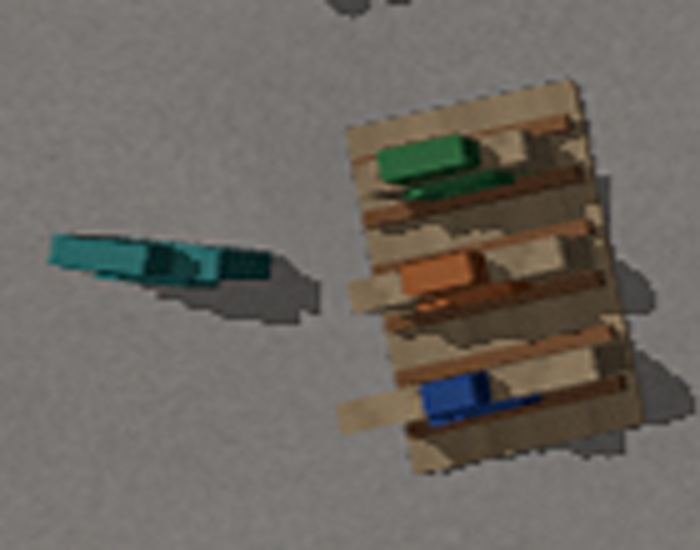

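```bash
python3 - <<'E'
from h import *
q=ctrl.solve_ik([545,-225,320],Rdown(0)); print(q)
t=sensors.read_state()["t"]
ctrl.move_ptp([545,-225,320],Rdown(0)); ctrl.hold(0.1)
grab("wrist","w1"); s=sensors.read_state(); print(s["t"]-t,s["eef_pos"],s["q"])
q=ctrl.solve_ik([470,205,330],Rdown(0.2)); print(q)
ctrl.move_ptp([480,208,330],Rdown(0.2)); ctrl.hold(0.1)
grab("wrist","w2"); s=sensors.read_state(); print(s["t"]-t,s["eef_pos"],s["q"])
E
```

```text
[-5.38251631e-01  1.96363273e-01  1.42241864e+00 -4.44089210e-16
  1.52281074e+00  1.03254470e+00]
1.875 [ 544.50952584 -225.98991438  319.74881929] [-5.40039385e-01  1.96605338e-01  1.42264112e+00 -2.01594454e-04
  1.52275821e+00  1.03243745e+00]
[ 2.42382553e-01  2.33566490e-02  1.59263518e+00 -4.44089210e-16
  1.52560083e+00  1.61317888e+00]
3.6333 [480.55830372 207.04442919 329.88472493] [ 2.41445936e-01  4.67499760e-02  1.56872104e+00 -2.27191443e-04
  1.52625192e+00  1.61410343e+00]
```

View pics/w1.png

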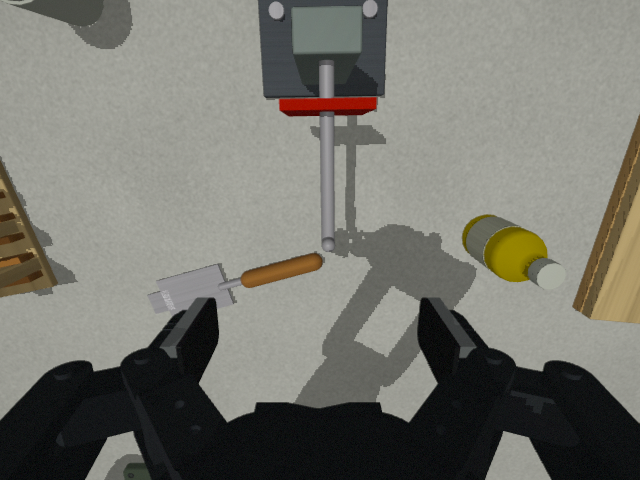

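View pics/w2.png

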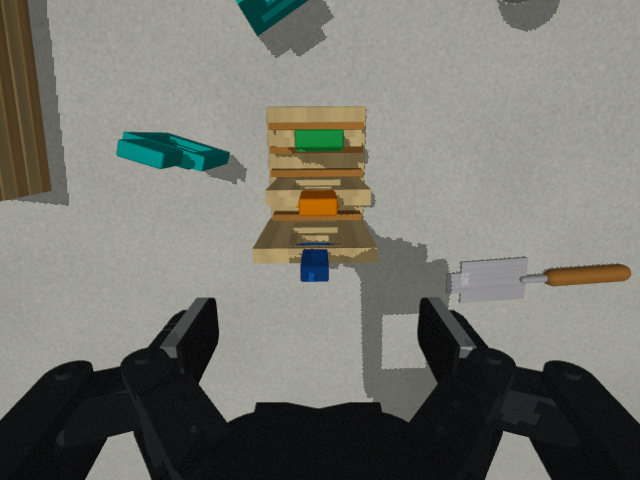

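```bash
python3 - <<'E'
from h import *
def cam(n,fn):
    f=np.load(f"pics/{fn}.npz"); st=dict(eef_pos=f["pos"],eef_rot=f["rot"]) if n=="wrist" else None
    K,R,o=campose(n,st); return f["p"],f["d"],K,R,o,pts(f["d"],K,R,o)
# hook
for n,fn,box in [("wrist","w1",(0,260,230,430)),("top","top0",(190,300,360,440))]:
    p,d,K,R,o,W=cam(n,fn)
    B=W[box[0]:box[1],box[2]:box[3]]; z=B[...,2]
    red=mask(p,"red")
    rr=W[red]; rr=rr[~np.isnan(rr[:,0])]; rt=rr[rr[:,2]>np.percentile(rr[:,2],95)-4]
    hull=cv2.minAreaRect(rt[:,:2].astype(np.float32)); print(fn,"stop top",hull, rt[:,2].mean())
    u,s,vt=np.linalg.svd(rt[:,:2]-rt[:,:2].mean(0)); print("stop dir",np.degrees(np.arctan2(-vt[0,0],vt[0,1])))
    sx=rt[:,0].min()
    bar=B[(z>128)&(z<165)&(B[...,0]<sx-8)]
    print("bar n",len(bar),bar.min(0),bar.max(0))
    lip=bar[bar[:,2]>150]; print("lip",len(lip),lip.min(0) if len(lip) else None,lip.max(0) if len(lip) else None)
    b=bar[(bar[:,2]<149)&(bar[:,2]>138)]; 
    # crest line: per x slice mid of y
    xs=np.arange(b[:,0].min()+18,sx-10,6); ys=[];xx=[];zz=[]
    for x in xs:
        q=b[abs(b[:,0]-x)<3]
        if len(q)>3: xx.append(q[:,0].mean()); ys.append((q[:,1].min()+q[:,1].max())/2); zz.append(np.percentile(q[:,2],90))
    c=np.polyfit(xx,ys,1); print("bar line y=",c,"yaw",np.degrees(np.arctan(c[0])),"res",np.std(ys-np.polyval(c,xx)),"ztop",np.mean(zz))
# tabs
for n,fn in [("wrist","w2"),("top","top0")]:
    p,d,K,R,o,W=cam(n,fn)
    for c,z in [("blue",184),("orange",172),("green",160)]:
        m=mask(p,c); w=W[m]; w=w[abs(w[:,2]-z)<7]
        r=cv2.minAreaRect(w[:,:2].astype(np.float32)); print(fn,c,len(w),np.round(r[0],1),np.round(r[1],1),round(r[2],1),"z",w[:,2].mean().round(1))
    # ribs: z 34
    v=W[...,2]; sel=(abs(v-33)<4)&(W[...,0]>380)&(W[...,0]<620)&(W[...,1]>110)&(W[...,1]<320)
    m=np.array(sel,np.uint8); k,l,s,ce=cv2.connectedComponentsWithStats(m)
    for i in range(1,k):
        if s[i,4]>60:
            q=W[l==i][:,:2]; r=cv2.minAreaRect(q.astype(np.float32)); print(" rib",len(q),np.round(r[0]),np.round(r[1]),round(r[2],1))
E
```

```text
w1 stop top ((641.1814575195312, -233.73263549804688), (8.126224517822266, 71.7911605834961), 0.8921629786491394) 166.21715649554665
stop dir 1.0455928763406122
bar n 1728 [ 521.75012572 -241.34473828  138.231555  ] [ 628.18443772 -228.46363525  158.86751896]
lip 144 [ 521.75012572 -240.70965382  150.24498555] [ 532.71613078 -230.21844531  158.86751896]
bar line y= [ 1.39210135e-02 -2.42394591e+02] yaw 0.797563802949643 res 0.10689021631566405 ztop 145.63951353307675
top0 stop top ((639.471435546875, -235.09909057617188), (8.106770515441895, 68.90973663330078), 2.0773375034332275) 167.41199738011898
stop dir 1.2376604150915882
bar n 246 [ 519.48625811 -242.4261552   136.66543286] [ 626.38504987 -229.01788546  160.52284181]
lip 26 [ 519.48625811 -240.98972458  150.28562908] [ 597.73954081 -229.96016322  160.52284181]
bar line y= [ 1.62548164e-02 -2.44290164e+02] yaw 0.9312503625606873 res 0.5121840028926253 ztop 146.54995756195416
w2 blue 505 [445.4 202.1] [15.3 22.7] 11.4 z 182.7
w2 orange 390 [498.6 210.2] [14.8 30.6] 11.6 z 170.6
w2 green 863 [551.1 219.6] [13.3 39.1] 11.4 z 159.2
 rib 694 [563. 226.] [  8. 109.] 11.4
 rib 404 [537. 221.] [  8. 109.] 11.4
 rib 654 [511. 214.] [  8. 110.] 11.9
 rib 685 [457. 205.] [ 11. 119.] 11.7
top0 blue 64 [443.1 199.9] [13.9 22.4] 13.3 z 182.6
top0 orange 96 [497.  208.4] [15.  30.8] 12.0 z 170.1
top0 green 76 [549.3 216.4] [12.7 36.8] 11.1 z 158.9
 rib 108 [538. 219.] [ 12. 111.] 12.3
 rib 112 [484. 208.] [ 14. 110.] 14.9
 rib 121 [457. 202.] [  8. 110.] 11.8
```

```bash
cat >> h.py <<'E'
HY=0.0155; RY=0.2007
ux=np.array([np.cos(HY),np.sin(HY),0]); LIP=np.array([533.3,-242.4+0.0139*533.3,140.])
PL=dict(blue=([445.4,202.1],108,24,163),orange=([498.6,210.2],96,32,151),green=([551.1,219.6],84,40,139))
def S(): return sensors.read_state()
def rep(t=""):
    s=S(); print(t,"t",round(s["t"],2),"pos",s["eef_pos"].round(2),"F",s["force"].round(2),"T",s["wrist_torque"].round(3),"w",round(s["grip_width"],2)); return s
def fetch(c):
    xy,hz,w,gz=PL[c]; R=Rdown(RY)
    ctrl.gripper_to(w+24)
    ctrl.move_ptp([*xy,gz+6+45],R)
    b=ctrl.move_l([*xy,gz+6],vel=80,threshold=8); rep("down hit=%s"%b)
    ctrl.gripper_to(w-6,force=40); s=rep("closed")
    off=s["eef_pos"][2]-hz      # TCP height above hole point
    b=ctrl.move_l([*xy,off+164],vel=110); rep("lifted")
    return off
E
python3 - <<'E'
from h import *
off=fetch("blue"); print(off)
grab("side","s1"); grab("wrist","w3")
open("off","w").write(str(off))
E
python3 -c "
import cv2
a=cv2.imread('pics/s1.png')[180:420,200:480];b=cv2.imread('pics/w3.png')
cv2.imwrite('pics/s1c.png',cv2.resize(a,None,fx=2.4,fy=2.4))"
```

```text
down hit=False t 5.5 pos [445.82 202.2  169.33] F [ 1.11 -0.11 -0.26] T [-0.006  0.055 -0.042] w 47.94
closed t 5.83 pos [445.96 202.3  169.72] F [0.7  1.25 2.31] T [-0.011 -0.043  0.046] w 23.09
lifted t 6.5 pos [444.75 201.92 224.96] F [ 0.29 -0.03 -2.33] T [ 0.019 -0.007  0.026] w 23.37
61.72219802943286
```

View pics/s1c.png

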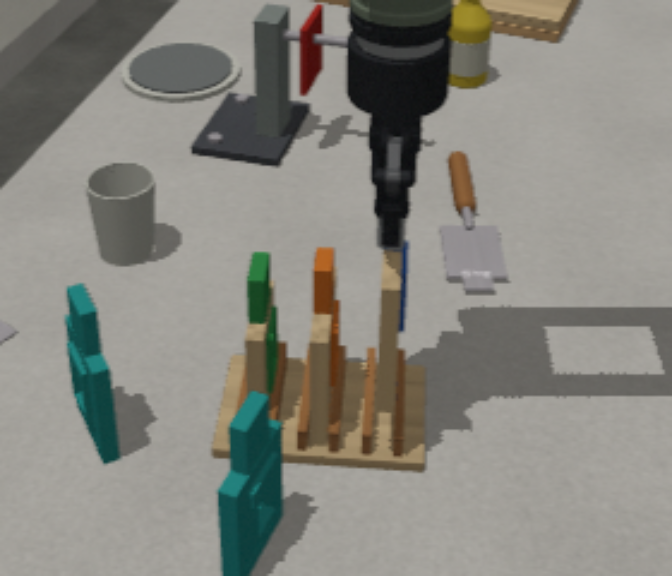

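View pics/w3.png

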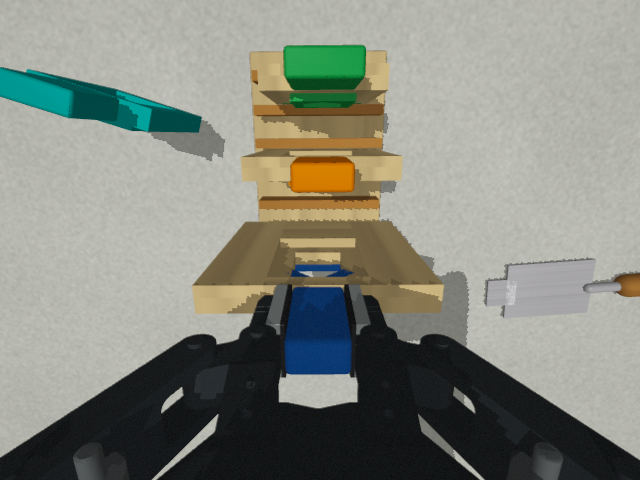

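```bash
cat >> h.py <<'E'
def at(a,z): p=LIP+a*ux; return [p[0],p[1],z]
def carry(off):
    R=Rdown(HY)
    ctrl.move_l(at(-42,off+163),rot=R,vel=260); ctrl.hold(0.25); rep("carried")
def over(off,a=24):
    b=ctrl.move_l(at(a,off+163),vel=70,threshold=6); rep("over lip hit=%s"%b); return b
E
python3 - <<'E'
from h import *
off=float(open("off").read()); carry(off)
grab("wrist","w4"); grab("side","s2");grab("top","t2")
E
python3 -c "
import cv2
a=cv2.imread('pics/s2.png')[130:330,250:470]
cv2.imwrite('pics/s2c.png',cv2.resize(a,None,fx=2.8,fy=2.8))"
```

```text
carried t 8.69 pos [ 491.39 -234.99  224.81] F [-0.53 -0.3  -2.54] T [ 0.018 -0.006  0.023] w 23.16
```

View pics/s2c.png

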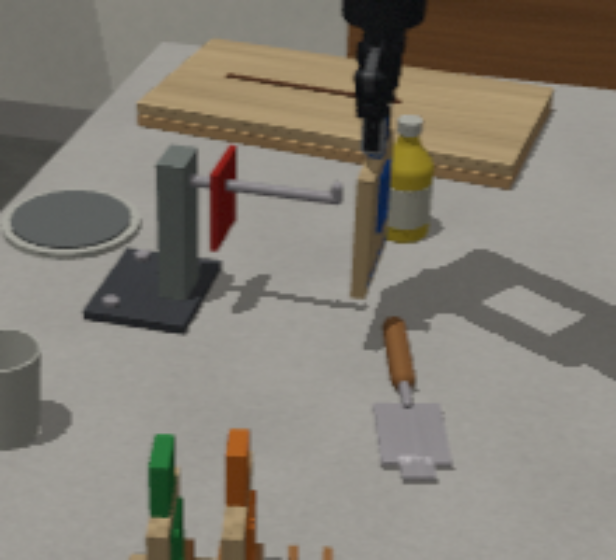

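View pics/w4.png

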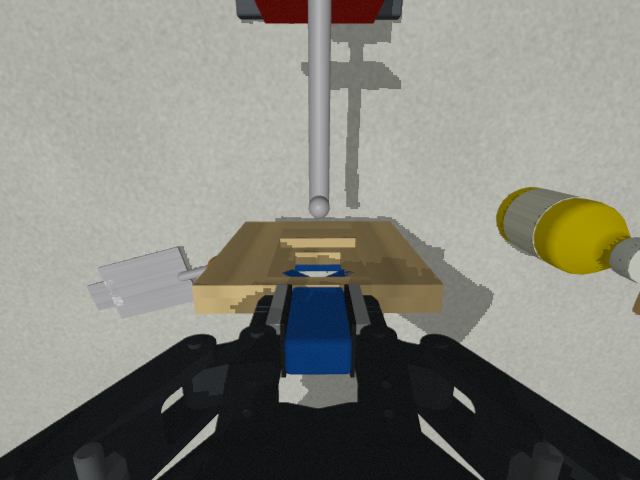

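```bash
cat >> h.py <<'E'
def lower(off,a=24):
    ctrl.move_l(at(a,off+144),vel=60,threshold=5); rep("pre-low")
    b=ctrl.move_l(at(a,off+137.5),vel=12,threshold=2.0); s=rep("lowered hit=%s"%b); return s["eef_pos"][2]
E
python3 - <<'E'
from h import *
off=float(open("off").read())
if not over(off):
    z=lower(off); print("hole z",z-off); open("z","w").write(str(z))
grab("side","s3")
E
python3 -c "
import cv2
a=cv2.imread('pics/s3.png')[130:330,250:470]
cv2.imwrite('pics/s3c.png',cv2.resize(a,None,fx=2.8,fy=2.8))"
```

```text
over lip hit=False t 9.93 pos [ 556.94 -234.56  224.6 ] F [-0.21 -0.07 -2.81] T [-0.008  0.004 -0.01 ] w 23.36
pre-low t 10.4 pos [ 556.78 -234.39  204.83] F [-0.09 -0.5  -1.47] T [ 0.008  0.033 -0.011] w 23.46
lowered hit=True t 10.83 pos [ 557.58 -234.6   201.45] F [0.55 0.23 4.83] T [0.024 0.045 0.03 ] w 23.86
hole z 139.7287597426191
```

View pics/s3c.png

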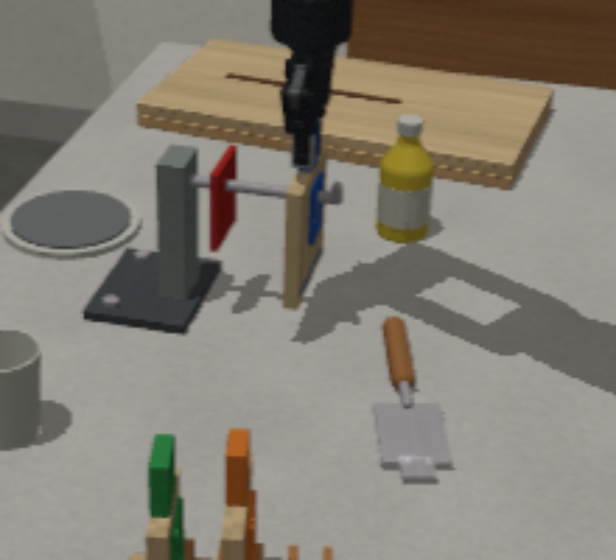

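```bash
cat >> h.py <<'E'
def push(off,a0,a1,zh=140.4,thr=3.5):
    b=ctrl.move_l(at(a0,off+zh),vel=45,threshold=5); rep("slid hit=%s"%b)
    if b: return
    ctrl.hold(0.15); rep("settled")
    b=ctrl.move_l(at(a1,off+zh),vel=5,threshold=thr); s=rep("pushed hit=%s"%b)
    a=(s["eef_pos"]-LIP)@ux; print("a=",a.round(2)); return b
E
python3 - <<'E'
from h import *
off=float(open("off").read())
push(off,89,110)
grab("side","s4"); grab("wrist","w5")
E
python3 -c "
import cv2
a=cv2.imread('pics/s4.png')[130:330,250:470]
cv2.imwrite('pics/s4c.png',cv2.resize(a,None,fx=2.8,fy=2.8))"
```

```text
slid hit=True t 11.21 pos [ 557.88 -234.63  201.42] F [-0.87  0.32  4.29] T [0.002 0.218 0.056] w 23.49
```

View pics/s4c.png

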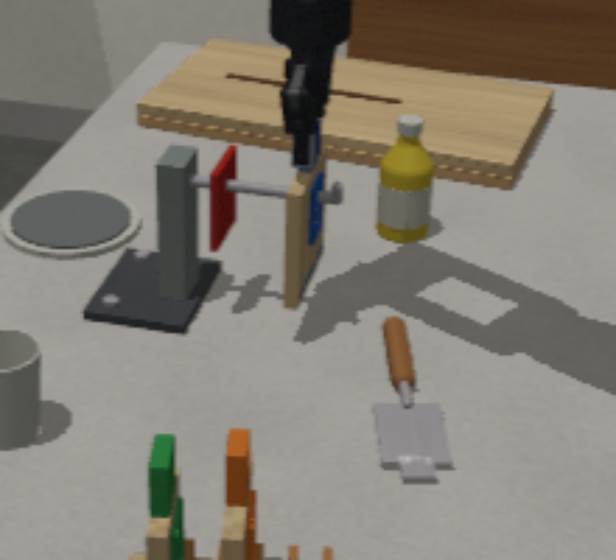

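View pics/w5.png

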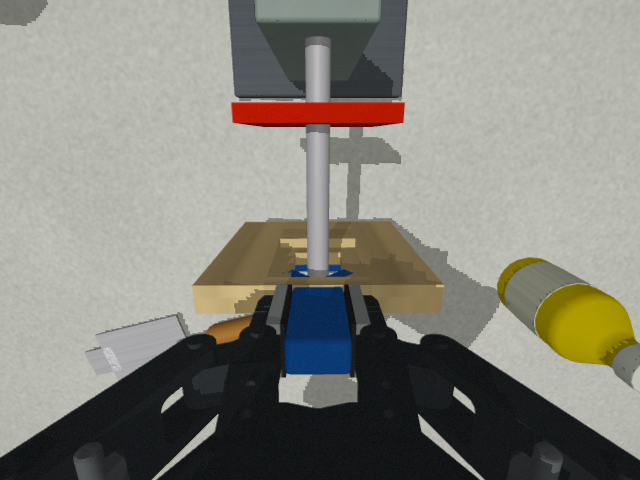

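```bash
python3 - <<'E'
from h import *
off=float(open("off").read())
for z in (140.4,140.9,141.3):
    ctrl.move_l(at(24.4,off+z),vel=20); ctrl.hold(0.1); s=rep(str(z))
    if s["force"][2]<-0.3: break
push(off,89,110,zh=z)
grab("side","s5"); grab("wrist","w6")
E
python3 -c "
import cv2
a=cv2.imread('pics/s5.png')[130:330,250:470]
cv2.imwrite('pics/s5c.png',cv2.resize(a,None,fx=2.8,fy=2.8))"
```

```text
140.4 t 11.66 pos [ 557.47 -234.66  201.58] F [ 0.28 -1.06 -0.53] T [-0.223 -0.004  0.01 ] w 23.6
slid hit=False t 13.24 pos [ 622.03 -233.62  202.1 ] F [ 1.22 -0.61 -2.49] T [ 0.015 -0.044 -0.027] w 23.24
settled t 13.39 pos [ 622.13 -233.64  202.2 ] F [ 0.44  0.76 -2.86] T [-0.015  0.073  0.029] w 23.22
pushed hit=True t 15.52 pos [ 631.06 -233.56  201.49] F [-0.52  0.2   2.96] T [-0.078  0.041  0.001] w 23.68
a= 97.77
```

View pics/s5c.png

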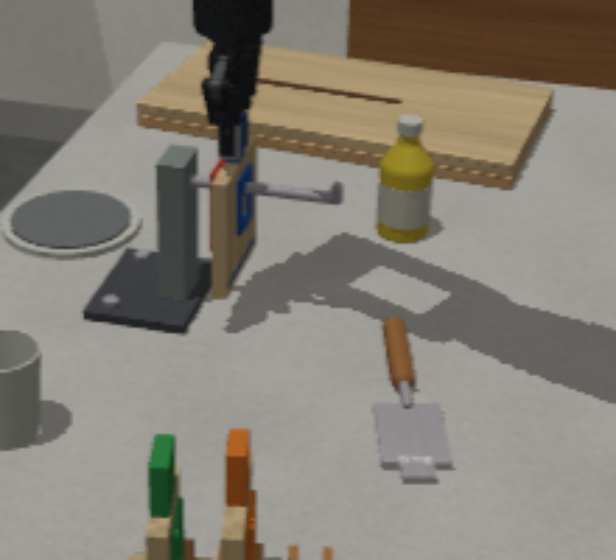

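View pics/w6.png

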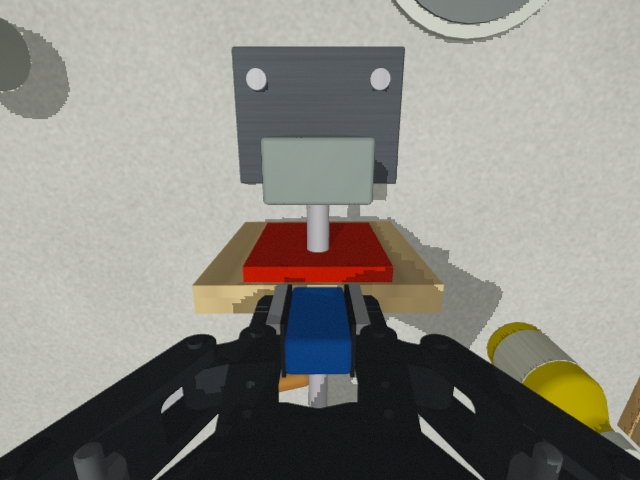

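```bash
python3 - <<'E'
from h import *
off=float(open("off").read())
s=S(); a=(s["eef_pos"]-LIP)@ux
ctrl.move_l(at(a-1.5,off+141.3),vel=20); ctrl.hold(0.1); s=rep()
b=ctrl.move_l(at(a+8,off+141.3),vel=5,threshold=4); s=rep("push %s"%b); print(((s["eef_pos"]-LIP)@ux).round(2)); ctrl.hold(0.1); s=rep(); print(((s["eef_pos"]-LIP)@ux).round(2))
E
```

```text
t 16.04 pos [ 628.92 -233.28  202.06] F [-0.04 -1.22 -2.34] T [-0.103  0.052  0.036] w 23.37
push True t 16.92 pos [ 631.02 -233.35  201.75] F [ 0.2  -1.3   1.06] T [-0.328 -0.026  0.043] w 23.49
97.74
 t 17.02 pos [ 630.9  -233.61  201.5 ] F [ 0.75 -1.12  1.8 ] T [-0.393 -0.101  0.014] w 23.46
97.61
```

```bash
python3 - <<'E'
from h import *
off=float(open("off").read())
a0=96.0
def A(s): return ((s["eef_pos"]-LIP)@ux).round(2)
p=at(a0,off+142); p[1]-=0.6
ctrl.move_l(p,vel=25); ctrl.hold(0.1); s=rep()
for a in np.arange(97,102.1,0.5):
    p=at(a,off+142); p[1]-=0.6
    b=ctrl.move_l(p,vel=8,threshold=4); s=S(); print(a,b,A(s),s["eef_pos"][2].round(2),s["force"].round(2),s["wrist_torque"].round(3))
    if b or s["force"][0]<-3.5: break
E
```

```text
t 17.41 pos [ 628.81 -233.73  202.84] F [-0.15  0.1  -0.52] T [ 0.014 -0.044 -0.013] w 23.43
97.0 False 96.95 203.48 [ 0.47  0.12 -2.51] [ 0.004 -0.049 -0.011]
97.5 False 97.53 203.74 [ 0.06 -0.58 -2.26] [-0.026 -0.078  0.049]
98.0 False 98.02 203.76 [-0.03 -0.8  -1.69] [ 0.032 -0.051 -0.038]
98.5 False 98.4 203.71 [-0.36 -0.42 -2.09] [ 0.03   0.021 -0.017]
99.0 False 98.55 203.71 [-1.95  0.75 -1.87] [ 0.002  0.411 -0.087]
99.5 False 98.67 203.66 [-4.68  0.19  0.45] [ 0.022  0.933 -0.126]
```

```bash
cat >> h.py <<'E'
def A(s): return ((s["eef_pos"]-LIP)@ux).round(2)
def lay(off,a,w,dy=-0.6):
    p=at(a,off+141.5); p[1]+=dy
    p2=at(a,off+139.5); p2[1]+=dy
    b=ctrl.move_l(p2,vel=10,threshold=2.5); s=rep("laid %s"%b); 
    ctrl.gripper_to(w+16); s=rep("open"); 
    q=s["eef_pos"].copy(); q[2]+=55; b=ctrl.move_l(q,vel=110); rep("up")
E
python3 - <<'E'
from h import *
off=float(open("off").read())
lay(off,98.4,24)
grab("side","s6"); grab("wrist","w7")
E
python3 -c "
import cv2
a=cv2.imread('pics/s6.png')[130:330,250:470]
cv2.imwrite('pics/s6c.png',cv2.resize(a,None,fx=2.8,fy=2.8))"
```

```text
laid True t 19.25 pos [ 631.59 -233.95  201.38] F [1.41 0.13 3.98] T [ 0.078 -0.207 -0.003] w 23.4
open t 19.56 pos [ 629.14 -233.45  198.65] F [ 0.16  0.11 -0.66] T [-0.001  0.043  0.008] w 40.07
up t 20.2 pos [ 628.9  -233.36  253.33] F [ 1.07 -0.15 -0.59] T [-0.01   0.026 -0.03 ] w 40.05
```

View pics/s6c.png

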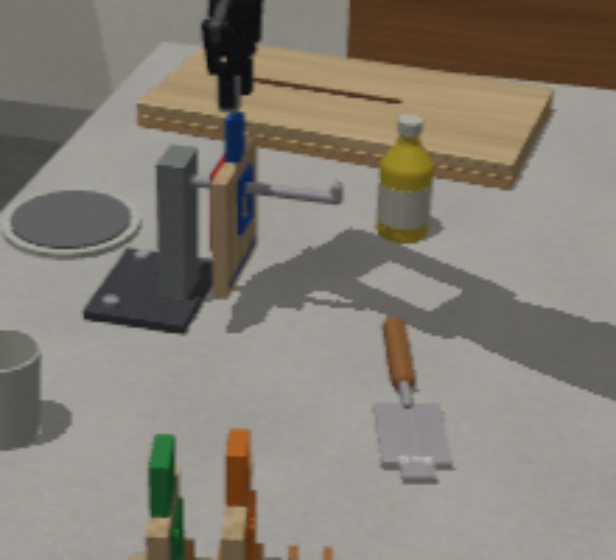

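View pics/w7.png

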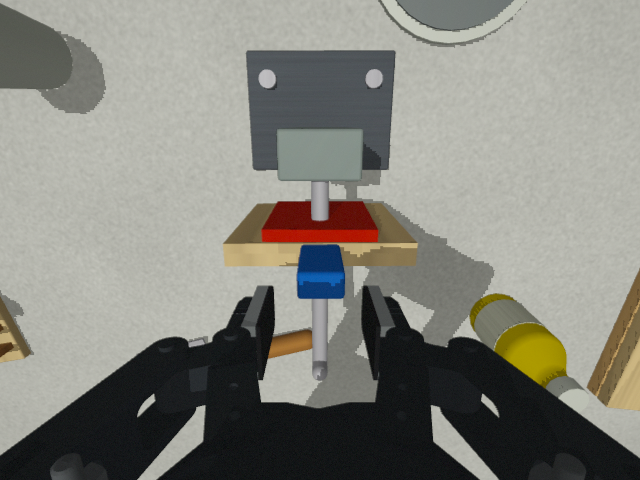

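```bash
cat >> h.py <<'E'
def analyse(fn,tabs):
    f=np.load(f"pics/{fn}.npz"); p=f["p"]; K,R,o=campose("wrist",dict(eef_pos=f["pos"],eef_rot=f["rot"])); W=pts(f["d"],K,R,o)
    uy=np.array([-ux[1],ux[0],0])
    def info(m,zr,nm):
        w=W[m&(W[...,2]>zr[0])&(W[...,2]<zr[1])]-LIP
        if len(w)<20: print(nm,"few",len(w)); return
        a=w@ux; y=w@uy
        L=y<np.median(y)-8; Rr=y>np.median(y)+8
        print(nm,len(w),"a %.1f..%.1f mid %.2f"%(*np.percentile(a,[2,98]),np.median(a)),"y %.1f..%.1f"%tuple(np.percentile(y,[2,98])),"z %.1f"%np.median(w[:,2]+140),"a mid R %.1f L %.1f"%(np.median(a[L]),np.median(a[Rr])))
    red=mask(p,"red"); info(red,(164,171),"stop top")
    for c in tabs: info(mask(p,c),(212,222),c+" tab")
    wood=np.ones(red.shape,bool)&~red; wood[:, :180]=0; wood[:,460:]=0
    for c in tabs: wood&=~mask(p,c)
    info(wood,(167.5,173),"wood top")
    return W
E
python3 - <<'E'
from h import *
analyse("w1",[]); analyse("w7",["blue"])
E
```

```text
stop top 1135 a 104.1..111.9 mid 107.98 y -34.7..34.1 z 166.3 a mid R 108.0 L 107.9
wood top few 2
stop top 1534 a 104.2..112.2 mid 108.37 y -34.8..34.0 z 166.3 a mid R 108.4 L 108.3
blue tab 1325 a 90.9..104.9 mid 98.59 y -12.4..9.9 z 214.9 a mid R 98.4 L 98.8
wood top 3545 a 89.4..104.2 mid 97.24 y -58.5..57.6 z 169.1 a mid R 97.2 L 96.9
```

```bash
cat >> h.py <<'E'
def tilt(fn,half=60,zr=(60,160),amin=60,amax=112,mid=98.0):
    """side-camera: +y side face of hung plate, lines of its edges; lean = da/dz"""
    f=np.load(f"pics/{fn}.npz"); p=f["p"]; K,R,o=campose("side")
    uy=np.array([-ux[1],ux[0],0]); yc=half-0.5
    res={}
    g=cv2.GaussianBlur(p,(3,3),0).astype(float)
    sat=g[...,0]-g[...,2]   # wood: red>blue
    zs=np.arange(zr[0],zr[1],2.); aa=np.arange(mid-22,mid+22,0.25)
    E1=[];E2=[];Z=[]
    for z in zs:
        P=LIP+aa[:,None]*ux+yc*uy; P[:,2]=z
        c=(P-o)@R; u=c[:,0]/c[:,2]*K[0,0]+K[0,2]; v=c[:,1]/c[:,2]*K[1,1]+K[1,2]
        s=cv2.remap(sat.astype(np.float32),u.astype(np.float32)[None],v.astype(np.float32)[None],cv2.INTER_LINEAR)[0]
        lo=np.median(np.r_[s[:20],s[-20:]]); hi=np.percentile(s,95)
        b=s>(lo+hi)/2
        i=np.where(b)[0]
        if len(i)<5: continue
        E1.append(aa[i[0]]);E2.append(aa[i[-1]]);Z.append(z)
    for nm,E in(("front",E1),("back",E2)):
        E=np.array(E);zz=np.array(Z); ok=abs(E-np.median(E))<4
        c=np.polyfit(zz[ok]-140,E[ok],1); print(fn,nm,"n",ok.sum(),"a at axis %.2f lean %.2f deg"%(c[1],np.degrees(np.arctan(c[0]))),"res %.2f"%np.std(E[ok]-np.polyval(c,zz[ok]-140)))
E
python3 - <<'E'
from h import *
tilt("s6"); tilt("s5"); tilt("s3",mid=24)
E
```

```text
s6 front n 45 a at axis 78.43 lean 0.85 deg res 1.53
s6 back n 50 a at axis 104.14 lean 3.06 deg res 0.85
s5 front n 44 a at axis 78.98 lean 1.24 deg res 1.71
s5 back n 50 a at axis 104.04 lean 2.39 deg res 0.83
s3 front n 34 a at axis 8.98 lean -0.08 deg res 1.49
s3 back n 50 a at axis 28.44 lean 0.39 deg res 0.56
```

```bash
sed -i 's/sat=g\[...,0\]-g\[...,2\].*/sat=g[...,1]-g[...,2]/' h.py; python3 - <<'E'
from h import *
tilt("s6"); tilt("s5"); tilt("s3",mid=24)
E
python3 -c "
import cv2
a=cv2.imread('pics/s6.png')[170:245,310:365]
cv2.imwrite('pics/s6d.png',cv2.resize(a,None,fx=8,fy=8,interpolation=cv2.INTER_NEAREST))"
```

```text
s6 front n 45 a at axis 78.68 lean 0.91 deg res 1.68
s6 back n 50 a at axis 101.70 lean 1.80 deg res 0.68
s5 front n 33 a at axis 80.24 lean -0.08 deg res 1.40
s5 back n 50 a at axis 101.54 lean 0.98 deg res 0.78
s3 front n 35 a at axis 9.13 lean -0.06 deg res 1.51
s3 back n 50 a at axis 28.54 lean 0.63 deg res 0.67
```

View pics/s6d.png

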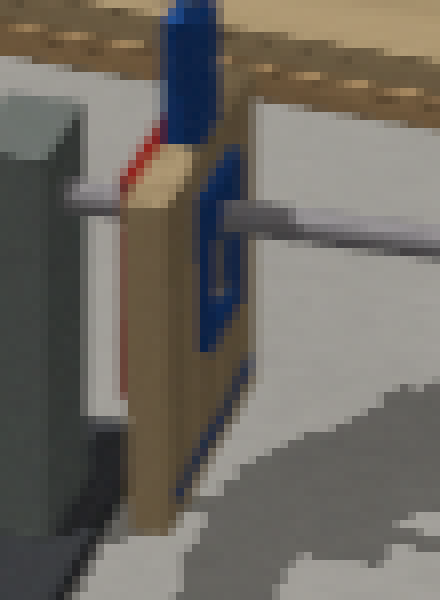

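```bash
cat >> h.py <<'E'
def steppush(off,zh,a0,a1,st=0.5,lim=4.0,dy=-0.4):
    for a in np.arange(a0,a1,st):
        p=at(a,off+zh); p[1]+=dy
        b=ctrl.move_l(p,vel=10,threshold=9); s=S(); fx=s["force"]@ux
        print("  a%.1f %s act %.2f z %.2f F %s"%(a,b,A(s),s["eef_pos"][2]-off,s["force"].round(1)))
        if b or fx<-lim: return a,A(s)
    return None,None
E
python3 - <<'E'
from h import *
off=fetch("orange"); print(off); open("off","w").write(str(off))
carry(off); grab("wrist","w8"); 
E
```

```text
down hit=False t 23.02 pos [498.76 210.26 156.96] F [-0.18 -0.68  0.2 ] T [ 0.002  0.023 -0.   ] w 56.11
closed t 23.35 pos [499.15 210.5  157.83] F [-0.17  1.05  1.58] T [ 0.065  0.012 -0.016] w 31.63
lifted t 24.12 pos [497.95 210.02 225.  ] F [-0.61 -0.44 -0.69] T [ 0.007 -0.007  0.016] w 31.46
61.83384153083361
carried t 26.24 pos [ 491.43 -235.    224.89] F [ 0.84  0.15 -0.64] T [ 0.076 -0.031  0.014] w 31.25
```

View pics/w8.png

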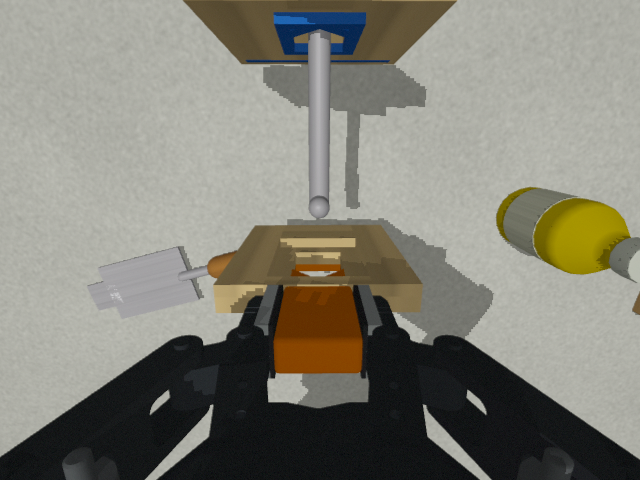

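```bash
cat >> h.py <<'E'
def seat(off,ac,w):
    if over(off): return False
    ctrl.move_l(at(24,off+144),vel=70)
    p=at(ac-8,off+143); b=ctrl.move_l(p,vel=60,threshold=7); rep("slid %s"%b)
    if b: return False
    p=at(ac-5,off+141.3); p[1]-=0.4; ctrl.move_l(p,vel=20); ctrl.hold(.1); rep("near")
    a,act=steppush(off,141.3,ac-3,ac+5)
    return a,act
E
python3 - <<'E'
from h import *
off=float(open("off").read())
print(seat(off,83.5,32)); rep()
grab("side","s8");grab("wrist","w9")
E
python3 -c "
import cv2
a=cv2.imread('pics/s8.png')[150:260,290:380]
cv2.imwrite('pics/s8c.png',cv2.resize(a,None,fx=5,fy=5,interpolation=cv2.INTER_NEAREST))"
```

```text
over lip hit=False t 27.38 pos [ 556.95 -234.57  224.72] F [-0.27  0.42 -1.4 ] T [-0.047 -0.062  0.009] w 31.4
slid False t 28.82 pos [ 608.52 -233.77  204.7 ] F [ 0.25  0.24 -1.03] T [0.018 0.02  0.022] w 31.45
near t 29.24 pos [ 611.73 -234.18  203.17] F [ 0.44  0.23 -1.26] T [-0.034  0.042  0.011] w 31.52
  a80.5 False act 80.57 z 141.32 F [ 0.1 -0.3 -1.4]
  a81.0 False act 80.98 z 141.25 F [-0.6  0.6 -1.7]
  a81.5 False act 81.51 z 141.29 F [-0.3 -0.5 -0.2]
  a82.0 False act 82.00 z 141.28 F [ 0.6  0.  -1. ]
  a82.5 False act 82.20 z 141.26 F [-2.5  0.6  0.1]
  a83.0 False act 82.54 z 141.26 F [-2.6 -0.1  1.2]
  a83.5 False act 82.66 z 141.21 F [-5.9  0.5  1.4]
(np.float64(83.5), np.float64(82.66))
 t 31.09 pos [ 615.96 -234.09  203.05] F [-5.87  0.53  1.37] T [ 0.015  0.952 -0.052] w 31.47
```

View pics/s8c.png

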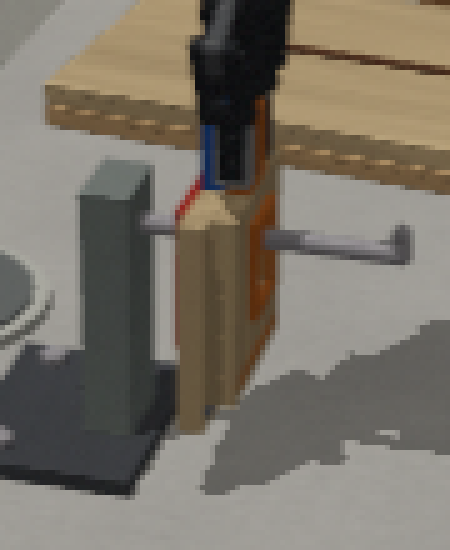

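View pics/w9.png

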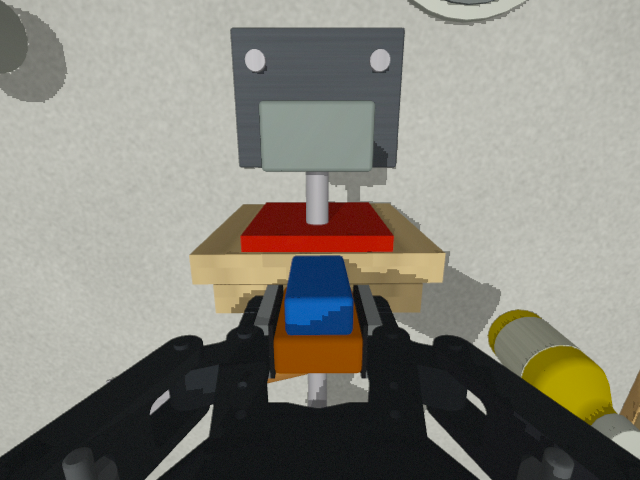

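```bash
cat >> h.py <<'E'
def settle(off,a,w,z=140.2,dy=-0.4):
    """a = commanded a giving ~ push limit"""
    def go(aa,zz,v=10):
        p=at(aa,off+zz); p[1]+=dy; b=ctrl.move_l(p,vel=v,threshold=9); ctrl.hold(0.1); s=rep("cmd a%.1f z%.1f hit %s act a %.2f hz %.2f"%(aa,zz,b,A(s0:=S()),s0["eef_pos"][2]-off)); return s
    s=go(a-0.6,z)
    s=go(a,z)
    k=a
    while (s["force"]@ux)<-1.5 and k>a-2: k-=0.3; s=go(k,z)
    ctrl.gripper_to(w+16); s=rep("open act a %.2f hz %.2f"%(A(S()),S()["eef_pos"][2]-off))
    q=s["eef_pos"].copy(); q[2]+=55; ctrl.move_l(q,vel=110); rep("up")
E
python3 - <<'E'
from h import *
off=float(open("off").read())
settle(off,83.5,32)
grab("side","s9");grab("wrist","w10")
analyse("w10",["blue","orange"])
E
python3 -c "
import cv2
a=cv2.imread('pics/s9.png')[150:260,290:380]
cv2.imwrite('pics/s9c.png',cv2.resize(a,None,fx=5,fy=5,interpolation=cv2.INTER_NEAREST))"
```

```text
cmd a82.9 z140.2 hit False act a 82.58 hz 140.26 t 31.57 pos [ 615.88 -234.12  202.09] F [-4.21  0.42  1.68] T [ 0.023  1.025 -0.087] w 31.59
cmd a83.5 z140.2 hit False act a 82.70 hz 140.25 t 31.92 pos [ 616.   -234.1   202.09] F [-7.54  0.91  3.6 ] T [ 0.04   1.253 -0.146] w 31.32
cmd a83.2 z140.2 hit False act a 82.64 hz 140.21 t 32.27 pos [ 615.93 -234.11  202.04] F [-5.39  0.36  3.08] T [ 0.069  1.134 -0.114] w 31.64
cmd a82.9 z140.2 hit False act a 82.61 hz 140.26 t 32.62 pos [ 615.91 -234.12  202.09] F [-5.14  0.09  2.47] T [ 0.033  1.017 -0.124] w 31.61
cmd a82.6 z140.2 hit False act a 82.58 hz 140.23 t 32.97 pos [ 615.88 -234.12  202.07] F [-4.81 -0.24  1.21] T [ 0.072  0.933 -0.079] w 31.26
cmd a82.3 z140.2 hit False act a 82.51 hz 140.27 t 33.32 pos [ 615.8 -234.1  202.1] F [-4.12 -0.3   1.92] T [ 0.071  0.711 -0.039] w 31.55
cmd a82.0 z140.2 hit False act a 82.40 hz 140.28 t 33.67 pos [ 615.7  -234.09  202.11] F [-1.7   0.89  1.15] T [0.03  0.396 0.03 ] w 31.79
cmd a81.7 z140.2 hit False act a 82.22 hz 140.30 t 34.02 pos [ 615.52 -234.05  202.13] F [0.39 0.53 0.09] T [ 0.101 -0.056 -0.021] w 31.27
open act a 81.75 hz 140.27 t 34.33 pos [ 615.05 -234.27  202.1 ] F [-0.26  0.38 -0.73] T [-0.01   0.066 -0.025] w 48.0
up t 34.98 pos [ 614.83 -234.13  256.81] F [-0.43  0.05 -1.15] T [0.005 0.028 0.059] w 47.92
stop top 1547 a 104.2..112.1 mid 108.18 y -34.9..34.0 z 166.2 a mid R 108.2 L 108.2
blue tab 1349 a 90.4..104.5 mid 97.94 y -12.3..10.1 z 214.9 a mid R 97.9 L 97.7
orange tab 1148 a 75.3..89.3 mid 80.49 y -15.5..14.8 z 214.9 a mid R 81.1 L 80.6
wood top 5910 a 74.6..103.9 mid 91.93 y -57.3..56.3 z 169.2 a mid R 91.9 L 91.4
```

View pics/s9c.png

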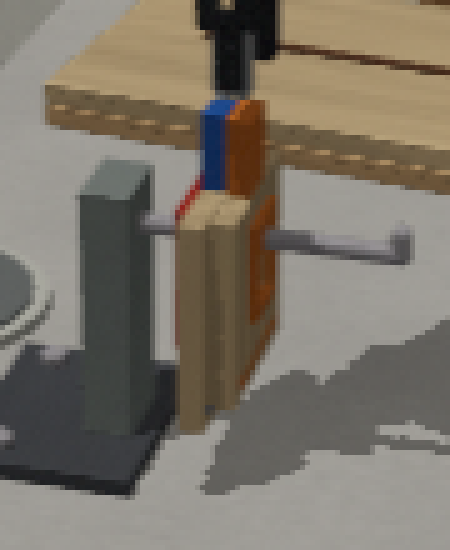

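View pics/w10.png

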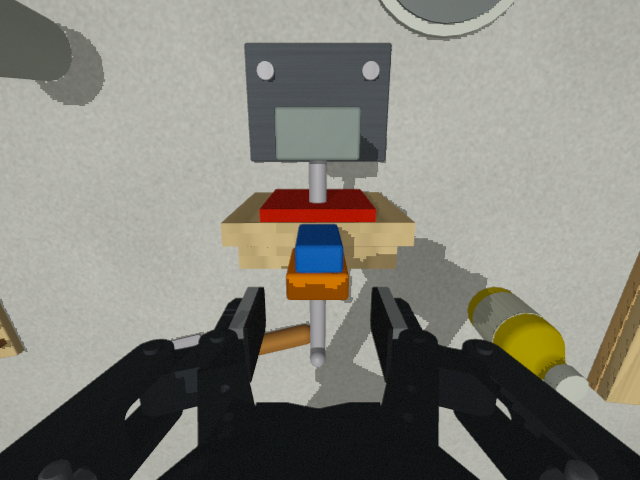

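```bash
python3 - <<'E'
from h import *
off=fetch("green"); print(off); open("off","w").write(str(off))
carry(off); grab("wrist","w11")
E
```

```text
down hit=False t 37.78 pos [551.18 219.67 144.83] F [ 0.15 -0.08 -0.57] T [ 0.031  0.024 -0.022] w 64.0
closed t 38.12 pos [551.7 219.9 145.9] F [0.72 1.03 2.13] T [ 0.076 -0.011  0.041] w 39.6
lifted t 39.0 pos [550.4  219.41 224.9 ] F [ 0.29 -0.21 -1.39] T [-0.008 -0.001 -0.084] w 39.47
61.902011284649205
carried t 41.17 pos [ 491.48 -235.03  224.93] F [-0.45 -0.23 -1.24] T [ 0.012 -0.039  0.004] w 39.53
```

View pics/w11.png

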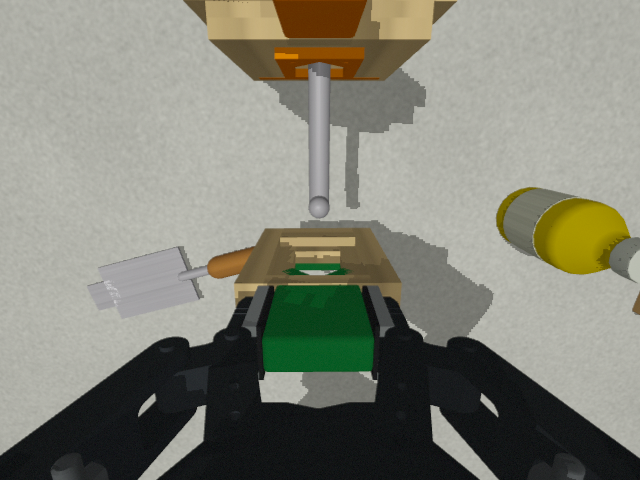

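```bash
python3 - <<'E'
from h import *
off=float(open("off").read())
r=seat(off,67.5,40); print(r); rep()
if r and r[0]: 
    print("ok")
    settle(off,float(r[0]),40)
    grab("side","s12");grab("wrist","w12");grab("top","t12")
    analyse("w12",["blue","orange","green"])
E
python3 -c "
import cv2
a=cv2.imread('pics/s12.png')[150:260,290:380]
cv2.imwrite('pics/s12c.png',cv2.resize(a,None,fx=5,fy=5,interpolation=cv2.INTER_NEAREST))"
```

```text
over lip hit=False t 42.31 pos [ 556.95 -234.55  224.81] F [ 0.52 -0.5  -0.72] T [-0.038  0.02  -0.015] w 39.7
slid False t 43.48 pos [ 592.71 -233.92  204.64] F [-0.71 -0.63 -1.49] T [ 0.003 -0.019 -0.007] w 39.55
near t 43.9 pos [ 595.66 -234.47  203.19] F [ 0.21  0.23 -1.12] T [-0.01  -0.02   0.002] w 39.74
  a64.5 False act 64.59 z 141.35 F [ 0.9  0.3 -1.4]
  a65.0 False act 65.01 z 141.30 F [ 0.4  0.5 -0.9]
  a65.5 False act 65.52 z 141.31 F [-0.1  0.4 -1.8]
  a66.0 False act 65.98 z 141.29 F [-0.6 -0.2 -1.3]
  a66.5 False act 66.46 z 141.29 F [-0.  -1.2 -0.7]
  a67.0 False act 66.78 z 141.26 F [-1.3 -0.7  0. ]
  a67.5 False act 66.90 z 141.25 F [-3.4 -1.  -0.2]
  a68.0 False act 67.01 z 141.21 F [-5.6 -0.3  1.1]
(np.float64(68.0), np.float64(67.01))
 t 46.0 pos [ 600.31 -234.36  203.11] F [-5.55 -0.34  1.12] T [-0.001  0.959 -0.142] w 39.57
ok
cmd a67.4 z140.2 hit False act a 66.96 hz 140.11 t 46.38 pos [ 600.26 -234.36  202.01] F [-5.51 -0.12  1.26] T [ 0.037  1.03  -0.092] w 39.66
cmd a68.0 z140.2 hit False act a 67.05 hz 140.12 t 46.73 pos [ 600.35 -234.35  202.02] F [-7.65 
[... 811 characters left out ...]
3 pos [ 599.97 -234.3   202.27] F [-0.   -0.17 -1.64] T [0.016 0.069 0.022] w 39.51
open act a 66.66 hz 140.74 t 49.13 pos [ 599.96 -234.49  202.64] F [ 1.25 -0.22 -0.06] T [-0.023 -0.009 -0.014] w 55.86
up t 49.79 pos [ 599.74 -234.34  257.35] F [-0.68 -0.18  0.35] T [0.004 0.068 0.03 ] w 55.83
stop top 1642 a 104.1..112.1 mid 108.22 y -34.8..34.1 z 166.3 a mid R 108.1 L 108.3
blue tab 1446 a 90.1..104.3 mid 97.67 y -12.0..10.2 z 215.0 a mid R 97.7 L 97.7
orange tab 453 a 75.2..89.5 mid 86.29 y -15.7..15.2 z 214.5 a mid R 85.5 L 84.2
green tab 2008 a 60.6..74.2 mid 67.76 y -19.5..17.8 z 215.0 a mid R 67.8 L 67.8
wood top 7410 a 61.1..104.0 mid 89.29 y -56.5..55.9 z 169.1 a mid R 89.2 L 88.1
```

View pics/s12c.png

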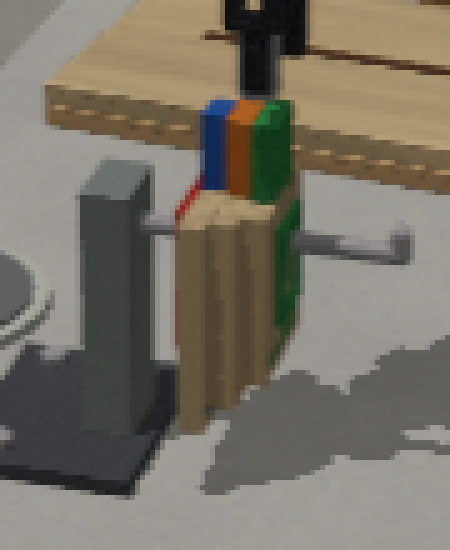

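View pics/w12.png

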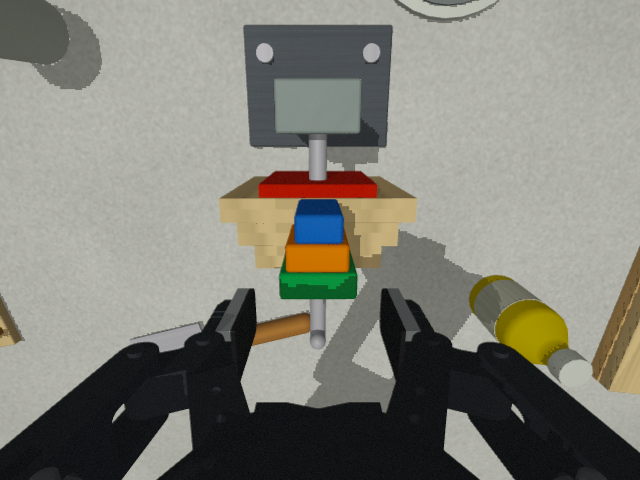

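```bash
python3 - <<'E'
from h import *
tilt("s9"); tilt("s12")
E
python3 -c "
import cv2
a=cv2.imread('pics/s12.png')[170:245,315:365]
cv2.imwrite('pics/s12d.png',cv2.resize(a,None,fx=8,fy=8,interpolation=cv2.INTER_CUBIC))
a=cv2.imread('pics/t12.png')[170:320,340:520]
cv2.imwrite('pics/t12d.png',cv2.resize(a,None,fx=4,fy=4,interpolation=cv2.INTER_CUBIC))"
```

```text
s9 front n 49 a at axis 76.00 lean -0.00 deg res 0.00
s9 back n 50 a at axis 100.46 lean 0.43 deg res 0.28
s12 front n 49 a at axis 76.00 lean -0.00 deg res 0.00
s12 back n 50 a at axis 100.47 lean 0.45 deg res 0.28
```

View pics/s12d.png

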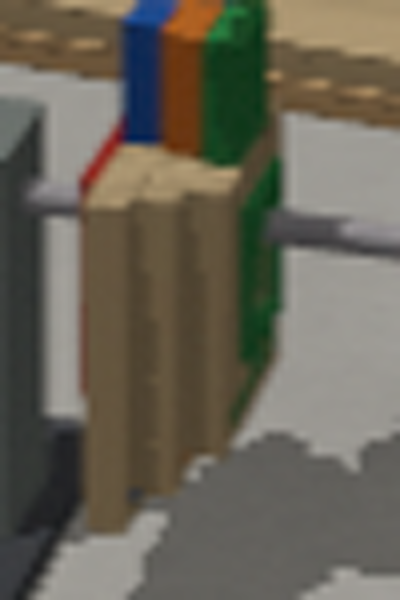

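View pics/t12d.png

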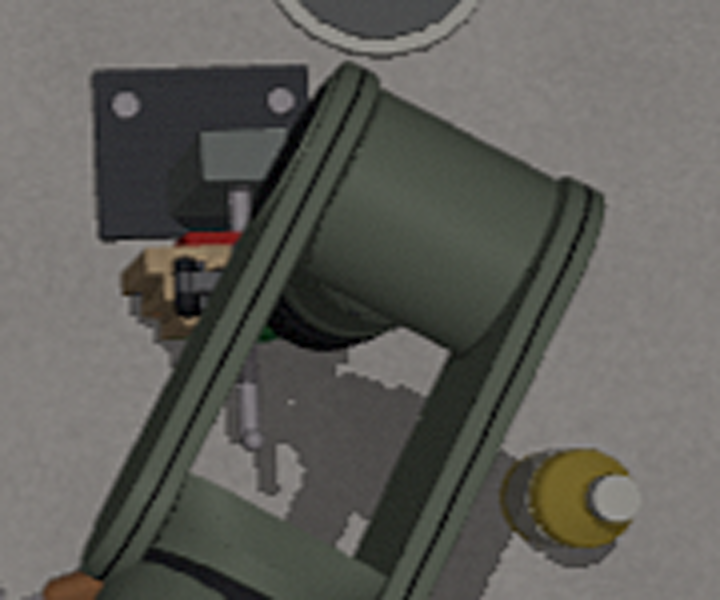

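```bash
python3 - <<'E'
from h import *
p=S()["eef_pos"].copy(); p[2]+=60; ctrl.move_l(p,vel=120); ctrl.hold(0.2); rep()
grab("wrist","w13"); analyse("w13",["blue","orange","green"])
ctrl.finish_job()
E
```

```text
t 50.78 pos [ 598.75 -233.85  314.54] F [-0.3   0.58  0.31] T [-0.003  0.047  0.063] w 56.04
stop top 947 a 104.6..111.8 mid 108.03 y -34.8..34.2 z 166.3 a mid R 108.0 L 108.0
blue tab 833 a 89.8..104.2 mid 97.32 y -12.3..10.0 z 214.9 a mid R 97.2 L 97.3
orange tab 221 a 75.6..89.5 mid 87.72 y -15.5..15.4 z 214.5 a mid R 85.8 L 83.0
green tab 1176 a 60.2..73.9 mid 67.29 y -19.2..17.7 z 215.0 a mid R 67.5 L 67.3
wood top 4682 a 61.3..103.7 mid 88.96 y -56.4..55.9 z 169.1 a mid R 88.9 L 88.0
the job is handed in; nothing more can be done
```

I hung all three plates on the hook in the order asked: blue, then orange, then green, collars facing out. Each was pushed back with about 5–8 N, against the stop's 14 N slip limit, and released before I fetched the next. The job was handed in at about 51 s.

**Last checks:**
- **Nesting:** the tabs sit about 15 mm apart, and the blue plate's back is level with the front of the red stop to within the roughly 1 mm the camera can resolve.
- **Stop:** it reads 108.0 mm behind the hook lip, the same as before I started.
- **Robot:** the gripper was well clear of the plates when I handed in.
- **Bystanders:** I never went near the tub, trowel, bottle or turquoise look-alikes. The trowel and bottle look undisturbed in the pictures, but I did not measure any of these against their starting positions.

**What went wrong on the way:**
- **False contacts:** the blue plate's first pushes stopped early because rubbing on the bar was taken for the stop. I repeated them with the plate slightly raised until it really touched.
- **Blue plate lean:** after I let go of it, the blue plate leaned about 1°. Pushing the orange plate on straightened it: the side view then showed 0.45°, compared with 0.63° when it was gripped upright.

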